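# Load sample blocks into a microscope's sprung specimen track

## Robot

A 6-joint arm with a two-finger parallel gripper is mounted at the origin on the work surface. World frame = base frame: x ahead of the robot, y to its left, z up, the work surface at z = 0. Lengths are in m, angles in degrees, forces in N, time in s.
With the tool pointing down it reaches from about 0.4 to 0.825 m from the base axis. Payload 7 kg.
Tool frame: the origin (TCP) lies at the very end of the fingers, on their centre line; the grasp point (between the pads) lies 19 mm behind it (r.hold_point_z is the distance from the TCP to the grasp point, in m); x points along the fingers, y is the direction in which the jaws open and shut, and the axes are right-handed (so a half turn about x gives the same grasp; the last joint's range is limited). The gripper opens to 88 mm and grips with 3 to 60 N. Pads are 19 mm wide; open, the fingers measure 130 mm over their backs; the gripper's body (78 mm by 193 mm) begins 47 mm behind the grasp point.
Start: joints at [85.491, 20.546, 0.682, 0, -70.136, -16.507], TCP at [0.242, 0.63, 0.227] pointing down, gripper open.
Joint ranges: [-176.03, 176.03], [-82.01, 121.73], [-58.28, 71.71], [-173.87, 95.51], [-174.79, -0.11], [-173.66, 173.66]. Speed limits (degrees/s): [136.94, 136.94, 172.46, 180, 180, 180].

## Interface

Orientations are given as [roll, pitch, yaw] about the fixed x, y, z axes, in that order (R = Rz(yaw) Ry(pitch) Rx(roll)).
In Python, from plant import r gives the robot as it stands. The module is installed in compiled form; this text tells all that it offers.
- The arm moves only by the shell command python3 -m creep 'ROWS' [FORCE]. ROWS is JSON, a list of rows, each a list of 7 numbers: the turn, a rotation vector about the tool's x, y, z in rad, then the shift along the tool's x, y, z in cm, then the opening in per cent of the stroke, from 0 (shut) to 100 (fully open). In form: [[rx, ry, rz, x, y, z, fingers], ...]. A call has 1 to 8 rows; each row shifts and turns the commanded pose from where the row before left it, along the tool's axes as they then stand; what a row does not reach is not made up. A row lasts 1/10 s, in which the tool goes at most 50 mm and 8.59 degrees, less where a joint would pass 70% of its speed; a pose out of reach is approached as far as the arm can. A call is refused whole if a number of a shift passes 5 or a number of a turn 0.15, either way. A call with a gripper value outside its range is refused whole. The fingers move at their own pace and stop on an object; FORCE is the grip in N (left out, the last holds). Time passes only in rows, so rows that do not move let the fingers close. It gives the time, the measured TCP pose, the force and the opening at its end, in the units of the state.
- r.get_state(): the state, without advancing time (a new reading comes with each control period).
- r.capture(name): name is "scene" or "top" or "wrist"; returns (picture, depth): 384x512x3 uint8, blue, green, red; 384x512 float32, m along the optical axis (not along the pixel's ray), 0 where there is no reading.
- r.camera_info(name): a dict with "fovy" (degrees; the focal length in pixels is half the picture's height over the tangent of half this angle, whatever the lens; pixels are square), "cx", "cy" (the principal point, pixels), "dist_coeffs" ([k1, k2, p1, p2, k3] as OpenCV has them; the pictures are not rectified), "camera_from_world" (4x4, takes a point from world to camera coordinates). Camera axes: x right, y down, z forward; pixel columns grow to the right and rows downward; lengths in m; the calibration is good to about 2 mm. A picture is of the moment at which its call begins: read the wrist's pose just before it. camera_info takes no time and is no camera call; for the wrist camera it gives the pose at the moment of the call.
- r.close_job(): hands the job in, once; it reports no verdict.
Trained networks look in the newest picture that a camera, given by its name, has taken for a name from the list of things; names that differ only in an ending like _2 or _b are one class to them, and where a whole thing is asked for, a point or a joint stands for the part that bears it (a point fixed in the world has none). Each returns a list of dicts, best first, with "score" (0 to 1); they miss things now and then, are a little off and sometimes report something else, mostly with a low value. They report only what shows in the picture. A call takes as long as a camera call. They do not tell look-alikes from the thing itself.
- r.look_for(query, camera): "rect" ([left, top, right, bottom] in pixels, round what is visible of it).
- r.masks_of(query, camera): "pixels" (384x512 bool, what is visible of it) and "rect" ([left, top, right, bottom] in pixels, round what is visible of it).
The state is a dict: "time_s": time; "joints": joint angles; "qd": joint speeds; "joint_torque": joint torques, N m; "tcp_pos": TCP position; "eef_rot": TCP orientation; "contact_force": force on the tool from outside, world axes, zero at the start; "moment": the same for the moment, N m; "gripper_width": finger opening in m.
Only numpy, scipy, OpenCV 4.12 (cv2) and the standard library are available. Lean on these libraries where they do the work, as an engineer would, in place of code of your own. Each camera call takes 0.05 s, during which the arm holds its last target. There are 200 camera calls.

## Task

Load the specimen track of the microscope: draw the sprung follower back to its buffer, push its handle sideways so that the cross bolt goes behind the catch plate and holds it open by itself, and set both resin sample blocks from the tray flat on the track floor, one behind the other between end stop and follower. Then draw the bolt back in and keep hold of the handle while you ease the follower forward (it must not snap shut) until it holds the two blocks in a tight row against the end stop, and let go. The blocks chip easily: do not tip them or press them hard against the track, do not wrench the follower against its buffer or catch, and leave the bottle, the jar and the brush where they are.

Things in the scene. Friction and masses are not known exactly. Their poses are not given: they have to be found in the camera images.
- carrier: Fixed microscope base, grey plate 345 x 130 x 16 mm with an aluminium specimen track on it. Origin on the bench below the middle of the end stop's working face; +x runs along the track from the end stop to the rear (the way the follower is drawn back), +y across, z up. The column (radius up to 24 mm, 240 mm high) stands at x = -125 mm, the head swung out beyond it.
- end_stop (a point): Foot of the end stop's working face, at x = 0, y = 0, z = 26 mm (track floor) of carrier. The steel stop is 24 mm high over the floor. The channel before it is 24 mm wide (y = -12 to 12) between rails that rise 12 mm above the floor (top z = 38 mm, outer faces y = +-20 mm), with 1.5 mm bevels on the inner top edges.
- buffer (a point): Middle of the front face of the fixed rear buffer bracket, where the follower's back end stops: x = 142, y = 0, z = 37 mm of carrier; its top is at z = 48 mm.
- catch (a point): Upper inner rear corner of the catch plate: x = 116.5, y = -12.5, z = 56 mm of carrier. The catch is an upright steel plate 4 mm thick (x = 112.5 to 116.5 mm) standing on the -y rail, from y = -12.5 to -26 mm, top at z = 56 mm. Its rear face holds the follower's cross bolt when that is pushed out behind it.
- follower: Sprung steel follower shoe, 40 x 22 x 22 mm, sliding in the track. Origin on the track floor in the middle of its front (pushing) face, at x = 10 mm + follower_slide of carrier; same axes as carrier. Its handle stands 22 mm behind the front face.
- follower_slide (a joint): Travel in m: 0 at rest in the empty track, growing to the rear; 0.092 at the buffer, where the cross bolt stands 2.5 mm clear behind the catch plate; 0.0895 when held by the catch; 0.050 when it rests on two blocks in a tight row. The spring pulls it forward with 6.5 N at 0, rising to 8.8 N at 0.092; let go, it would snap forward at 0.4 m/s.
- bolt_slide (a joint): How far the cross bolt, with the handle on it, is pushed out to -y, in m: 0 = middle of the follower (bolt drawn in), end of travel 0.009. It slides with about 1.2 N of friction, has no spring and stays where it is put. Below 0.002 it passes the catch plate; pushed out by 0.005 or more behind the plate it is caught.
- handle: Cross bolt with an upright black handle, on top of the follower shoe 22 mm behind its front face. The steel bolt is 10 mm (along the track) x 20 mm (across) x 6 mm, underside 49 mm above the bench, where the origin lies in its middle; x along the track, z up. It slides across the follower with joint bolt_slide.
- handle_grip (a point): Middle of the handle's black grip, 25 mm above the bolt's underside (z = 74 mm above the bench). The grip is 10 mm thick along the track and 16 mm across, with its top at z = 93 mm; it is free for the fingers from z = 56 mm up. Pinch it along the track direction.
- block_a: Sample block of clear amber resin with a paint sample in its upper face, 30 (x) x 22 (y) x 28 mm (z), about 30 g. Origin in the middle of the underside. Grip it across its 22 mm width, near the top; it lies in the track with its long side along the track, either way round.
- block_b: The other sample block, of the same size and kind as block_a; either may lie next to the end stop.
- tray: Fixed white tray 160 x 120 x 8 mm, walls and floor 3 mm, in which the blocks start standing on their undersides. Origin under its centre.
- solvent: Amber bottle, 52 mm across, 95 mm high, origin under its centre; leave alone.
- swab_jar: Glass jar with a white lid, 60 mm across, 60 mm high, origin under its centre; leave alone.
- brush: Brush lying on the bench, 190 mm long along its x; leave alone.
Mind the look-alikes: they are no part of the job. What is shaped like the block_a but blue or turquoise is not meant.

How it is judged (in metres and radians):
On the way, in this order (a step that is already met when the one before it is completed fails the run):
1. the follower is drawn back and stays on its catch with the fingers off it (value of joint follower_slide above 0.086 m and value of joint bolt_slide above 0.003 m and contact force between the fingers and carrier below 0.2 N), for 0.3 s.
2. both blocks lie flat in the track between end stop and follower while the catch still holds the follower (value of joint follower_slide above 0.086 m and x of block_a in the frame of carrier between 0.012 and 0.09 m and y of block_a in the frame of carrier between -0.0025 and 0.0025 m and z of block_a in the frame of carrier between 0.022 and 0.029 m and angle between each of block_a, block_b's own z axis and vertical below 0.08 rad and x of block_b in the frame of carrier between 0.012 and 0.09 m and y of block_b in the frame of carrier between -0.0025 and 0.0025 m and z of block_b in the frame of carrier between 0.022 and 0.029 m), for 0.2 s.
At the end, for the whole second after the job is handed in: Both blocks lie flat on the track floor (tilt below 0.08 rad, within 2.5 mm of the middle line) in a tight row against the end stop (centres under 32.5 mm apart), the follower resting on them (follower_slide 0.047 to 0.0525), all at rest, and the fingers off everything (x of block_a in the frame of carrier between 0.012 and 0.049 m and y of block_a in the frame of carrier between -0.0025 and 0.0025 m and z of block_a in the frame of carrier between 0.022 and 0.029 m and angle between each of block_a, block_b's own z axis and vertical below 0.08 rad and x of block_b in the frame of carrier between 0.012 and 0.049 m and y of block_b in the frame of carrier between -0.0025 and 0.0025 m and z of block_b in the frame of carrier between 0.022 and 0.029 m and distance between block_a and block_b below 0.0325 m and value of joint follower_slide between 0.047 and 0.0525 m and velocity of joint follower_slide between -0.01 and 0.01 m/s and contact force between the fingers and carrier below 0.2 N and linear speed of each of block_a, block_b below 0.01 m/s); the robot touches nothing.
It fails at once if the follower snaps forward, faster than 0.3 m/s (velocity of joint follower_slide below -0.3 m/s).
It fails at once if a block is pressed against the track, the end stop or the follower with more than 40 N (contact force between any of block_a, block_b and carrier above 40 N).
It fails at once if the follower or its handle is forced against the buffer or the catch with more than 30 N (contact force between follower and carrier above 30 N).
It fails at once if a block is tipped over (angle between any of block_a, block_b's own z axis and vertical above 0.7 rad).
It fails at once if the bottle, the jar or the brush is moved by more than 30 mm (distance of any of solvent, swab_jar, brush from where it was at the start of the episode above 0.03 m).
It also fails if it takes over 72 s, if anything falls off the work surface, if the arm or the gripper's body presses on something with over 40 N, if the wrist force passes 120 N, or if a joint passes its speed limit or range.

## Working session

There is one attempt and no reset: what is moved stays moved. The work goes in short steps, Python scripts to look and compute and a shell command to move; the robot and the scene stay as the last step left them, time stands still between calls to the robot, and variables do not carry over. Pictures are saved under pics/ and viewed, about 8 in all and at most 12, crops included, and the job is handed in when it is done.

```bash
ls; mkdir -p pics
cat > h.py <<'E'
import numpy as np, cv2
from plant import r
from scipy.spatial.transform import Rotation as R
def K(n):
    c=r.camera_info(n); f=192/np.tan(np.radians(c["fovy"]/2))
    return np.array([[f,0,c["cx"]],[0,f,c["cy"]],[0,0,1]]),np.array(c["dist_coeffs"],float),np.array(c["camera_from_world"])
def cloud(n,depth,px,cal=None):
    """px Nx2 (u,v) -> world points using depth"""
    k,d,T=cal or K(n); px=np.asarray(px,float).reshape(-1,2)
    un=cv2.undistortPoints(px[:,None],k,d)[:,0]
    z=depth[px[:,1].round().astype(int),px[:,0].round().astype(int)]
    P=np.c_[un*z[:,None],z]; Ti=np.linalg.inv(T)
    return (P@Ti[:3,:3].T+Ti[:3,3])[z>0]
def onplane(n,px,z,cal=None):
    k,d,T=cal or K(n); px=np.asarray(px,float).reshape(-1,2)
    un=cv2.undistortPoints(px[:,None],k,d)[:,0]; Ti=np.linalg.inv(T)
    D=np.c_[un,np.ones(len(un))]@Ti[:3,:3].T; o=Ti[:3,3]
    return o+D*((z-o[2])/D[:,2])[:,None]
def proj(n,P,cal=None):
    k,d,T=cal or K(n)
    return cv2.projectPoints(np.asarray(P,float).reshape(-1,3),cv2.Rodrigues(T[:3,:3])[0],T[:3,3],k,d)[0][:,0]
E
cat > a.py <<'E'
from h import *
s=r.get_state(); print(s["time_s"],s["tcp_pos"],s["eef_rot"],r.hold_point_z)
ims=[]
for n in ("scene","top"):
    im,dep=r.capture(n); np.savez(f"pics/{n}0.npz",im=im,dep=dep); 
    for q in ("carrier","follower","handle","block_a","tray","solvent","swab_jar","brush"):
        m=r.masks_of(q,n)
        for o in m[:4]:
            v,u=np.nonzero(o["pixels"]); P=cloud(n,dep,np.c_[u,v])
            print(n,q,round(o["score"],2),np.round(o["rect"]).astype(int),np.round(np.median(P,0),3) if len(P) else None, np.round(P.max(0)[2],3) if len(P) else None)
    cv2.imwrite(f"pics/{n}0.png",cv2.resize(im,(800,600),interpolation=cv2.INTER_CUBIC))
E
python3 a.py
```

```text
pics
0.0 [0.24192505 0.62964856 0.22562546] [  95.78780867   89.9060779  -105.23361302] 0.0188
scene carrier 0.61 [271  90 429 220] [0.619 0.234 0.028] 0.242
scene follower 0.61 [320 161 335 184] [0.601 0.125 0.05 ] 0.095
scene block_a 0.69 [238 175 250 188] [ 0.463 -0.054  0.021] 0.031
scene block_a 0.6 [186 172 200 184] [ 0.382 -0.165  0.021] 0.03
scene block_a 0.53 [150 200 168 218] [ 0.45  -0.299  0.02 ] 0.03
scene block_a 0.51 [165 181 177 195] [ 0.383 -0.235  0.02 ] 0.031
scene tray 0.76 [180 189 256 240] [ 0.53  -0.179  0.003] 0.032
scene tray 0.53 [270  91 431 220] [0.619 0.229 0.028] 0.242
scene solvent 0.88 [379 176 405 216] [0.759 0.189 0.051] 0.097
scene swab_jar 0.75 [234 244 265 279] [ 0.745 -0.207  0.048] 0.063
scene brush 0.58 [105 231 142 293] [ 0.595 -0.425  0.018] 0.023
top carrier 0.65 [  0 138 219 223] [0.597 0.214 0.019] 0.244
top follower 0.53 [143 174 166 190] [0.591 0.125 0.051] 0.097
top handle 0.7 [252 186 305 256] [ 0.519 -0.169  0.004] 0.037
top handle 0.64 [  1 136 219 220] [0.597 0.212 0.019] 0.244
top handle 0.62 [148 177 156 187] [0.59  0.127 0.083] 0.097
top block_a 0.66 [298 278 314 291] [ 0.374 -0.228  0.029] 0.034
top block_a 0.47 [330 253 342 258] [ 0.439 -0.296  0.029] 0.033
top block_a 0.41 [270 194 276 212] [ 0.56  -0.149  0.032] 0.037
top block_a 0.41 [222 238 234 252] [ 0.455 -0.048  0.029] 0.034
top tray 0.86 [254 185 305 258] [ 0.519 -0.168  0.004] 0.035
top solvent 0.88 [118 106 145 136] [0.739 0.194 0.064] 0.102
top swab_jar 0.72 [282 122 305 150] [ 0.719 -0.196  0.059] 0.066
top swab_jar 0.49 [270 195 276 210] [ 0.56  -0.149  0.032] 0.037
top brush 0.61 [377 166 399 249] [ 0.578 -0.422  0.018] 0.026
```

View pics/top0.png

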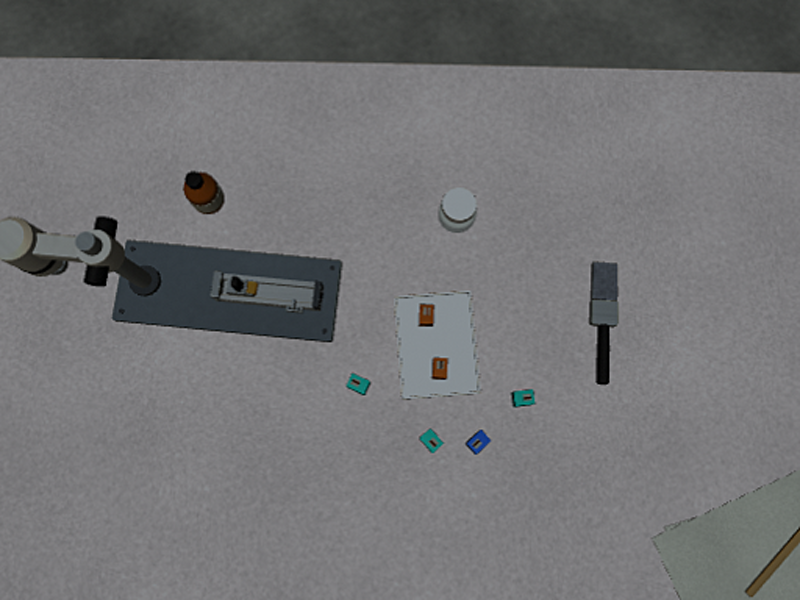

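View pics/scene0.png

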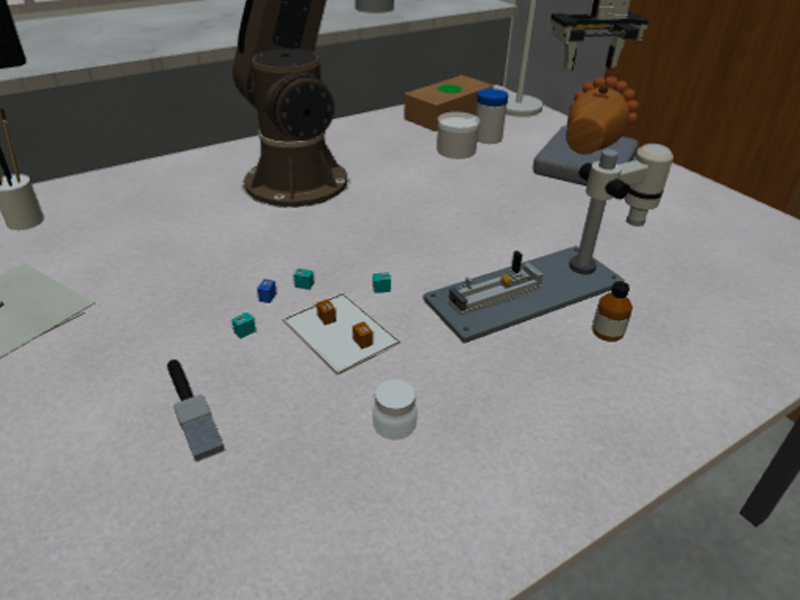

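Top view (800x600 pixels): the amber blocks are on the tray at (427,315) and (440,368). The look-alikes are turquoise at (358,383), (431,440) and (524,398), and blue at (478,441). I want the two amber ones. The track runs from the end stop at (217,288) to the buffer at (318,295), with the catch at (295,307).

```bash
cat > b.py <<'E'
from h import *
s=r.get_state(); Rt=R.from_euler('xyz',s["eef_rot"],degrees=True).as_matrix(); print("tool axes cols\n",Rt.round(3))
k,d,T=K("wrist"); print(k,d); Ti=np.linalg.inv(T); print("cam in tool",((Ti[:3,3]-s["tcp_pos"])@Rt).round(4)); print("cam axes in tool\n",(Rt.T@Ti[:3,:3]).round(3))
px=np.array([[127,240],[341,261],[333,341],[113,320]])*.64
c=onplane("top",px,.016); print("plate corners",c.round(4)); print(np.linalg.norm(c-np.roll(c,-1,0),axis=1))
print("stop,buf tops",onplane("top",np.array([[220,288],[316,295]])*.64,.048).round(4))
for p in ([427,315],[440,368]): print("blk",onplane("top",np.array(p)*.64,.031).round(4))
im=np.load("pics/top0.npz")["im"]; cv2.imwrite("pics/c1.png",cv2.resize(im[150:270,125:345],(800,436),interpolation=cv2.INTER_CUBIC))
E
python3 b.py
```

```text
tool axes cols
 [[-0.    -0.359 -0.933]
 [ 0.    -0.933  0.359]
 [-1.    -0.     0.   ]]
[[310.50276331   0.         255.7194061 ]
 [  0.         310.50276331 186.12077758]
 [  0.           0.           1.        ]] [-0.07370375  0.          0.          0.          0.        ]
cam in tool [-0.1584  0.0014 -0.0718]
cam axes in tool
 [[ 0.    -0.268  0.963]
 [ 1.    -0.001 -0.001]
 [ 0.001  0.963  0.268]]
plate corners [[ 0.6729  0.3231  0.016 ]
 [ 0.6455 -0.0169  0.016 ]
 [ 0.519  -0.0096  0.016 ]
 [ 0.5443  0.3319  0.016 ]]
[0.34112077 0.12670534 0.34237606 0.12892827]
stop,buf tops [[0.5913 0.1612 0.048 ]
 [0.5835 0.0157 0.048 ]]
blk [[ 0.5596 -0.1522  0.031 ]]
blk [[ 0.4794 -0.1727  0.031 ]]
```

View pics/c1.png

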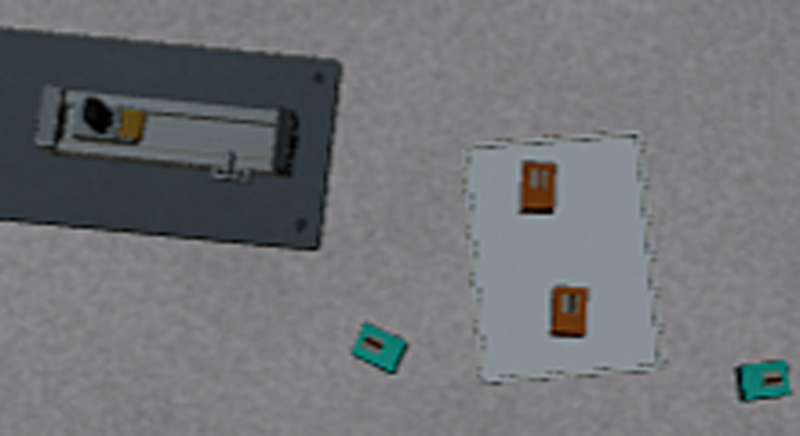

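The crop confirms both amber blocks on the tray, at crop pixels (538,187) and (570,312). Next I align the jaws with the track and move over it.

```bash
python3 -m creep '[[-0.144,0,0,0,0,0,100],[-0.144,0,0,0,0,0,100],[0,0,0,0,4.2,-2.2,100],[0,0,0,0,4.2,-2.2,100],[0,0,0,0,4.2,-2.2,100],[0,0,0,0,4.2,-2.2,100],[0,0,0,0,4.2,-2.2,100],[0,0,0,0,4.2,-2.2,100]]'
python3 -m creep '[[0,0,0,0,4.2,-2.4,100],[0,0,0,0,4.2,-2.4,100],[0,0,0,0.7,4,-3.5,100],[0,0,0,1.4,4,-3.5,100],[0,0,0,1.5,4,-4,100],[0,0,0,1.9,3.9,-4,100],[0,0,0,1.9,0,-4.2,100],[0,0,0,0,0,0,100]]'
```

```text
time_s: 1.7
tcp_pos: [0.3543, 0.3667, 0.2269]
eef_rot: [-120.5, 90.0, 55.0]
contact_force: [1.7, 0.3, -0.1]
gripper_width: 0.0878
time_s: 2.5
tcp_pos: [0.5603, 0.1246, 0.1552]
eef_rot: [38.8, 89.7, -145.9]
contact_force: [-2.0, -1.3, -1.0]
gripper_width: 0.0879
```

```bash
cat > c.py <<'E'
from h import *
import sys
tag=sys.argv[1]
cal=K("wrist"); s=r.get_state(); im,dep=r.capture("wrist")
k,d,T=cal; np.savez(f"pics/{tag}.npz",im=im,dep=dep,k=k,d=d,T=T)
Rt=R.from_euler('xyz',s["eef_rot"],degrees=True).as_matrix(); print(s["tcp_pos"].round(4),"tool y",Rt[:,1].round(4),"z",Rt[:,2].round(4))
for q in sys.argv[2:]:
    for o in r.masks_of(q,"wrist")[:3]:
        v,u=np.nonzero(o["pixels"]); P=cloud("wrist",dep,np.c_[u,v],cal)
        print(q,round(o["score"],2),np.round(o["rect"]).astype(int),np.round(np.median(P,0),4),P[:,2].max().round(3))
cv2.imwrite(f"pics/{tag}.png",cv2.resize(im,(800,600),interpolation=cv2.INTER_CUBIC))
E
python3 c.py w1 handle follower block_a
```

```text
[0.5603 0.1246 0.1552] tool y [-0.0823 -0.9966  0.0034] z [-0.9966  0.0823  0.0043]
handle 0.86 [239 140 251 169] [0.5953 0.1287 0.0923] 0.095
handle 0.33 [507 135 510 168] [ 0.5604 -0.1412  0.0093] 0.017
follower 0.96 [216 130 277 168] [0.596  0.1282 0.0498] 0.095
block_a 0.63 [501 138 511 167] [ 0.5606 -0.1412  0.0094] 0.017
```

View pics/w1.png

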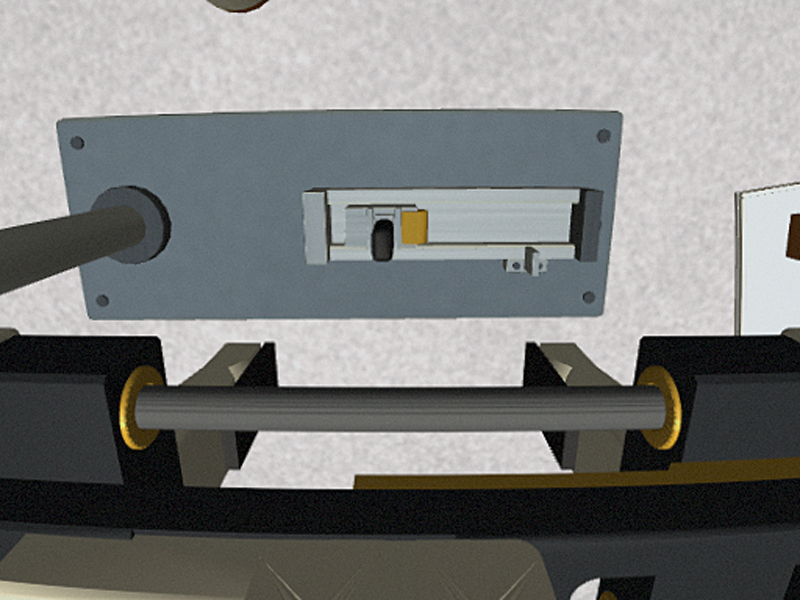

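View 4: the track, with the stop's inner edge at about (327,190–262), the handle at (382,240), the catch at (530,262) and the buffer at (590,225). I'll fit the carrier pose from the marked points.

```bash
cat > d.py <<'E'
from h import *
f=np.load("pics/w1.npz"); cal=(f["k"],f["d"],f["T"]); im=f["im"];dep=f["dep"]
c=onplane("w",np.array([[60,119],[622,111],[604,318],[92,319]])*.64,.016,cal); print(c.round(4),np.linalg.norm(c-np.roll(c,-1,0),axis=1).round(4))
d=(c[1]+c[2]-c[0]-c[3]); yaw=np.arctan2(d[1],d[0]); print("yaw",np.degrees(yaw))
e=np.array([np.cos(yaw),np.sin(yaw)]); n=np.array([-e[1],e[0]])
h,w=dep.shape; v,u=np.mgrid[100:200,150:420]; px=np.c_[u.ravel(),v.ravel()]
P=cloud("w",dep,px,cal); q=np.c_[P[:,:2]@e,P[:,:2]@n,P[:,2]]
for nm,lo,hi in (("plate",.012,.02),("rail",.0365,.0395),("stop",.0485,.0515),("handletop",.090,.097),("catch",.0545,.058)):
    m=(q[:,2]>lo)&(q[:,2]<hi); a=q[m]; print(nm,m.sum(),"x",np.percentile(a[:,0],[1,5,50,95,99]).round(4),"y",np.percentile(a[:,1],[1,5,50,95,99]).round(4),"z",np.median(a[:,2]).round(4))
cc=c[:,:2]; print("plate centre x,y in e,n",(cc.mean(0)@e).round(4),(cc.mean(0)@n).round(4)); print(e,n)
cv2.imwrite("pics/w1c.png",cv2.resize(im[110:180,180:400],(800,255),interpolation=cv2.INTER_CUBIC))
for nm,p,z in (("stopedge",[[326,191],[326,263]],.05),("buf",[[575,191],[575,262]],.048),("railouter",[[330,188],[570,188]],.038),("railouter-",[[330,262],[500,261]],.038)):
    a=onplane("w",np.array(p)*.64,z,cal)[:,:2]; print(nm,(a@np.c_[e,n]).round(4).tolist())
E
python3 d.py
```

```text
[[ 0.6733  0.3199  0.016 ]
 [ 0.6475 -0.0163  0.016 ]
 [ 0.5186 -0.0083  0.016 ]
 [ 0.5461  0.3303  0.016 ]] [0.3372 0.1291 0.3397 0.1276]
yaw -94.51378803782052
plate 14981 x [-0.2691 -0.2623 -0.1695 -0.0418 -0.0354] y [0.5236 0.5263 0.5567 0.618  0.62  ] z 0.0163
rail 2708 x [-0.2071 -0.2015 -0.1321 -0.0698 -0.0651] y [0.5565 0.5623 0.5951 0.6016 0.6022] z 0.0382
stop 1213 x [-0.219  -0.218  -0.2075 -0.0596 -0.0571] y [0.5623 0.5651 0.5823 0.5991 0.6016] z 0.0499
handletop 271 x [-0.1804 -0.1796 -0.1753 -0.171  -0.1709] y [0.573  0.5738 0.581  0.5874 0.5881] z 0.0928
catch 127 x [-0.1832 -0.1797 -0.094  -0.0909 -0.0906] y [0.5568 0.5577 0.5674 0.5895 0.5903] z 0.0557
plate centre x,y in e,n -0.2028 0.5822
[-0.078699   -0.99689842] [ 0.99689842 -0.078699  ]
stopedge [[-0.206, 0.6022], [-0.2076, 0.5628]]
buf [[-0.0711, 0.6019], [-0.0676, 0.5624]]
railouter [[-0.2054, 0.603], [-0.0705, 0.6029]]
railouter- [[-0.2071, 0.5607], [-0.1083, 0.5609]]
```

View pics/w1c.png

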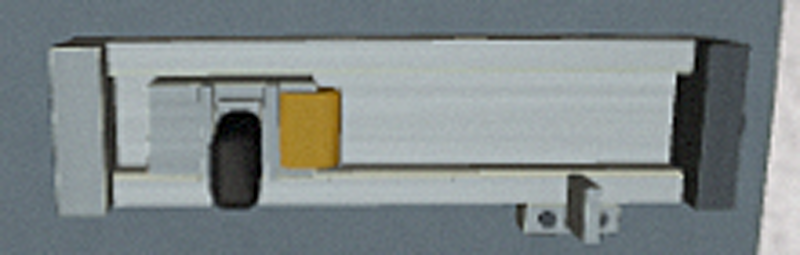

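View 5 (crop): the handle is at its rest position, drawn in, and the catch and buffer are clear. I now descend with the jaws around the handle.

```bash
python3 -m creep '[[0,0,0,0,-0.75,-3.27,100],[0,0,0,4,0,0,60],[0,0,0,3.5,0,0,50],[0,0,0,1.8,0,0,50],[0,0,0,0,0,0,50]]' 10; python3 -c "
from h import *
s=r.get_state();print(s['tcp_pos'].round(4),s['contact_force'].round(1));print((s['tcp_pos'][:2]@np.array([[-0.0787,.9969],[-.9969,-.0787]])).round(4))"
```

```text
time_s: 3.2
tcp_pos: [0.5891, 0.1318, 0.0651]
eef_rot: [26.9, 89.8, -157.6]
contact_force: [-0.7, -1.0, 0.9]
gripper_width: 0.0613
[0.5891 0.1318 0.0651] [-0.7 -1.   0.9]
[-0.1778  0.5769]
```

```bash
python3 -m creep '[[0,0,0,0.3,0.2,-0.45,40],[0,0,0,0,0,0,0],[0,0,0,0,0,0,0],[0,0,0,0,0,0,0],[0,0,0,0,0,0,0],[0,0,0,0,0,0,0]]' 10
cat > st.py <<'E'
from h import *
s=r.get_state();e=np.array([-.0787,-.9969]);n=np.array([.9969,-.0787]);p=s['tcp_pos'];f=s['contact_force']
R_=R.from_euler('xyz',s["eef_rot"],degrees=True).as_matrix()
print("t",s['time_s'],"e,n,z",(p[:2]@e).round(4),(p[:2]@n).round(4),p[2].round(4),"F e,n,z",(f[:2]@e).round(1),(f[:2]@n).round(1),f[2].round(1),"w",s['gripper_width'].round(4),"yaw of y",np.degrees(np.arctan2(R_[1,1],R_[0,1])).round(2),"toolx",R_[:,0].round(3))
E
python3 st.py
```

```text
time_s: 3.8
tcp_pos: [0.5956, 0.1293, 0.0637]
eef_rot: [-146.0, 90.0, 29.5]
contact_force: [0.5, 0.8, -0.3]
gripper_width: 0.0132Traceback (most recent call last):
  File "st.py", line 4, in <module>
    print("t",s['time_s'],"e,n,z",(p[:2]@e).round(4),(p[:2]@n).round(4),p[2].round(4),"F e,n,z",(f[:2]@e).round(1),(f[:2]@n).round(1),f[2].round(1),"w",s['gripper_width'].round(4),"yaw of y",np.degrees(np.arctan2(R_[1,1],R_[0,1])).round(2),"toolx",R_[:,0].round(3))
                                                                                                                                                        ^^^^^^^^^^^^^^^^^^^^^^^^
AttributeError: 'float' object has no attribute 'round'
```

```bash
sed -i "s/s\['gripper_width'\].round(4)/round(s['gripper_width'],4)/;s/s\['time_s'\]/round(s['time_s'],2)/" st.py; python3 -m creep '[[0,0,0,0,0,0,0],[0,0,0,0,0,0,0],[0,0,0,0,0,0,0]]' 35; python3 st.py; python3 -m creep '[[0,0,0,0,0.5,0,0],[0,0,0,0,1,0,0],[0,0,0,0,0.5,0,0],[0,0,0,0,0,0,0]]' 35;python3 st.py
```

```text
time_s: 4.1
tcp_pos: [0.5958, 0.1298, 0.0637]
eef_rot: [-136.9, 89.9, 38.6]
contact_force: [-0.9, 4.1, 2.5]
gripper_width: 0.0098
t 4.1 e,n,z -0.1763 0.5838 0.0637 F e,n,z -4.1 -1.2 2.5 w 0.0098 yaw of y -94.5 toolx [ 0.001  0.001 -1.   ]
time_s: 4.5
tcp_pos: [0.5948, 0.1101, 0.0636]
eef_rot: [-133.6, 89.9, 41.9]
contact_force: [0.6, 6.9, -0.2]
gripper_width: 0.0094
t 4.5 e,n,z -0.1566 0.5842 0.0636 F e,n,z -7.0 0.1 -0.2 w 0.0094 yaw of y -94.52 toolx [ 0.002  0.002 -1.   ]
```

```bash
python3 -m creep '[[0,0,0,0,1,0,0],[0,0,0,0,1.2,0,0],[0,0,0,0,1.2,0,0],[0,0,0,0,1.2,0,0],[0,0,0,0,1.2,0,0],[0,0,0,0,0.8,0,0],[0,0,0,0,0.4,0,0],[0,0,0,0,0,0,0]]' 35;python3 st.py;python3 -m creep '[[0,0,0,0,0.1,0,0],[0,0,0,0,0,0,0]]';python3 st.py
```

```text
time_s: 5.3
tcp_pos: [0.5896, 0.0406, 0.0636]
eef_rot: [-137.0, 89.8, 38.4]
contact_force: [2.2, 9.3, -0.0]
gripper_width: 0.0101
t 5.3 e,n,z -0.0869 0.5845 0.0636 F e,n,z -9.5 1.5 -0.0 w 0.0101 yaw of y -94.53 toolx [ 0.002  0.002 -1.   ]
time_s: 5.5
tcp_pos: [0.5895, 0.04, 0.0636]
eef_rot: [-136.6, 89.8, 38.9]
contact_force: [1.1, 9.1, -0.2]
gripper_width: 0.0098
t 5.5 e,n,z -0.0862 0.5845 0.0636 F e,n,z -9.1 0.4 -0.2 w 0.0098 yaw of y -94.5 toolx [ 0.002  0.002 -1.   ]
```

```bash
python3 -m creep '[[0,0,0,0,0.1,0,0],[0,0,0,0,0,0,0]]';python3 st.py
```

```text
time_s: 5.7
tcp_pos: [0.5894, 0.0391, 0.0637]
eef_rot: [-137.4, 89.8, 38.1]
contact_force: [1.6, 8.1, 0.0]
gripper_width: 0.0095
t 5.7 e,n,z -0.0854 0.5845 0.0637 F e,n,z -8.2 1.0 0.0 w 0.0095 yaw of y -94.49 toolx [ 0.002  0.002 -1.   ]
```

```bash
python3 -m creep '[[0,0,0,0,0.07,0,0],[0,0,0,0,0,0,0]]';python3 st.py;python3 -m creep '[[0,0,0,0,0,0.2,0],[0,0,0,0,0,0.2,0],[0,0,0,0,0,0,0]]';python3 st.py
```

```text
time_s: 5.9
tcp_pos: [0.5894, 0.0384, 0.0636]
eef_rot: [-137.0, 89.8, 38.5]
contact_force: [1.0, 9.6, -0.0]
gripper_width: 0.01
t 5.9 e,n,z -0.0846 0.5845 0.0636 F e,n,z -9.6 0.3 -0.0 w 0.01 yaw of y -94.49 toolx [ 0.002  0.002 -1.   ]
time_s: 6.2
tcp_pos: [0.5852, 0.0388, 0.0636]
eef_rot: [-136.4, 89.8, 39.1]
contact_force: [0.1, 7.7, -0.1]
gripper_width: 0.0095
t 6.2 e,n,z -0.0847 0.5804 0.0636 F e,n,z -7.7 -0.5 -0.1 w 0.0095 yaw of y -94.49 toolx [ 0.002  0.002 -1.   ]
```

```bash
python3 -m creep '[[0,0,0,0,0,0.2,0],[0,0,0,0,0,0.15,0],[0,0,0,0,0,0,0]]';python3 st.py;python3 -m creep '[[0,0,0,0,0,0.1,0],[0,0,0,0,0,0,0]]';python3 st.py
```

```text
time_s: 6.5
tcp_pos: [0.5818, 0.039, 0.0637]
eef_rot: [-137.0, 89.8, 38.5]
contact_force: [0.7, 8.2, 0.0]
gripper_width: 0.0099
t 6.5 e,n,z -0.0847 0.577 0.0637 F e,n,z -8.2 0.1 0.0 w 0.0099 yaw of y -94.49 toolx [ 0.003  0.002 -1.   ]
time_s: 6.7
tcp_pos: [0.5816, 0.0393, 0.0637]
eef_rot: [-144.7, 89.7, 30.8]
contact_force: [3.6, 7.6, -2.1]
gripper_width: 0.0098
t 6.7 e,n,z -0.085 0.5767 0.0637 F e,n,z -7.9 3.0 -2.1 w 0.0098 yaw of y -94.48 toolx [ 0.004  0.002 -1.   ]
```

```bash
python3 -m creep '[[0,0,0,0,-0.1,-0.07,0],[0,0,0,0,-0.1,0,0],[0,0,0,0,0,0,0]]';python3 st.py;python3 -m creep '[[0,0,0,0,-0.1,0,0],[0,0,0,0,0,0,0]]';python3 st.py
```

```text
time_s: 7.0
tcp_pos: [0.5818, 0.041, 0.0636]
eef_rot: [-139.1, 89.8, 36.4]
contact_force: [1.1, 8.8, -1.1]
gripper_width: 0.0098
t 7.0 e,n,z -0.0867 0.5768 0.0636 F e,n,z -8.8 0.4 -1.1 w 0.0098 yaw of y -94.48 toolx [ 0.002  0.002 -1.   ]
time_s: 7.2
tcp_pos: [0.5818, 0.0411, 0.0636]
eef_rot: [-155.7, 89.9, 19.8]
contact_force: [3.9, 4.7, -1.7]
gripper_width: 0.0097
t 7.2 e,n,z -0.0868 0.5767 0.0636 F e,n,z -5.0 3.5 -1.7 w 0.0097 yaw of y -94.49 toolx [ 0.002  0.001 -1.   ]
```

```bash
python3 -m creep '[[0,0,0,0,-0.05,-0.03,0],[0,0,0,0,0,0,0]]';python3 st.py;python3 -m creep '[[0,0,0,0,0,0,20],[0,0,0,0,0,0,40],[0,0,0,0,0,0,60],[0,0,0,0,0,0,60],[0,0,0,0,0,0,60]]';python3 st.py
```

```text
time_s: 7.4
tcp_pos: [0.5818, 0.0412, 0.0636]
eef_rot: [-161.0, 89.9, 14.5]
contact_force: [3.3, 3.7, -0.2]
gripper_width: 0.0098
t 7.4 e,n,z -0.0869 0.5767 0.0636 F e,n,z -3.9 3.0 -0.2 w 0.0098 yaw of y -94.5 toolx [ 0.001  0.    -1.   ]
time_s: 7.9
tcp_pos: [0.5807, 0.0407, 0.0633]
eef_rot: [27.3, 90.0, -157.2]
contact_force: [0.7, 0.5, 0.4]
gripper_width: 0.0438
t 7.9 e,n,z -0.0863 0.5757 0.0633 F e,n,z -0.6 0.6 0.4 w 0.0438 yaw of y -94.53 toolx [-0.001 -0.    -1.   ]
```

```bash
python3 -m creep '[[0,0,0,-4,0,0,80],[0,0,0,-4.5,0,0,100],[0,0,0,-1,4,1.8,100],[0,0,0,0,4.2,1.8,100],[0,0,0,0,4.2,1.8,100],[0,0,0,0,4,1.8,100],[0,0,0,0,4,1.8,100],[0,0,0,0,0,0,100]]'; python3 c.py w2 block_a handle
```

```text
time_s: 8.7
tcp_pos: [0.4722, -0.1584, 0.1584]
eef_rot: [2.1, 89.9, 177.3]
contact_force: [-0.0, 0.6, 0.2]
gripper_width: 0.0875
[ 0.4722 -0.1584  0.1584] tool y [-0.0824 -0.9966  0.    ] z [-0.9966  0.0824  0.0011]
block_a 0.85 [257 148 282 185] [ 0.4833 -0.1736  0.0312] 0.033
block_a 0.81 [130 182 171 217] [ 0.4581 -0.0544  0.0277] 0.03
block_a 0.75 [374 178 416 207] [ 0.4427 -0.2966  0.0275] 0.03
handle 0.9 [ 0 72 24 96] [0.5774 0.0359 0.0606] 0.075
```

View pics/w2.png

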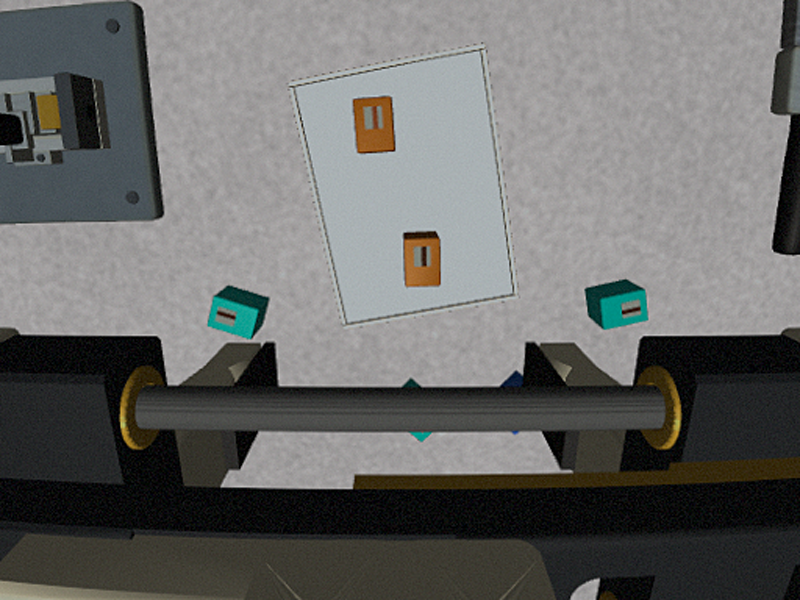

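View 6: the follower stays held near the buffer. The amber blocks are at (374,125) and (422,258), and the turquoise and blue ones are off the tray. Measure the top faces of the amber blocks.

```bash
cat > blk.py <<'E'
from h import *
import sys
f=np.load(f"pics/{sys.argv[1]}.npz"); cal=(f["k"],f["d"],f["T"]); im=f["im"];dep=f["dep"]
hsv=cv2.cvtColor(im,cv2.COLOR_BGR2HSV); m=cv2.inRange(hsv,(5,120,60),(22,255,255)); m=cv2.morphologyEx(m,cv2.MORPH_CLOSE,np.ones((9,9)))
n,l,st,c=cv2.connectedComponentsWithStats(m)
for i in range(1,n):
    if not 300<st[i,4]<2500: continue
    v,u=np.nonzero(l==i); P=cloud("w",dep,np.c_[u,v],cal); zt=np.percentile(P[:,2],90)
    t=P[P[:,2]>zt-.003]; (cx,cy),(a,b),ang=cv2.minAreaRect((t[:,:2]*1000).astype(np.float32))
    yaw=ang if a>b else ang+90
    print(c[i].round(),"top z",zt.round(4),"centre",round(cx,1),round(cy,1),"size",round(a,1),round(b,1),"long-side yaw",round((yaw+90)%180-90,1))
E
python3 blk.py w2; python3 st.py
```

```text
[239.  80.] top z 0.0323 centre 562.1 -152.3 size 21.2 29.2 long-side yaw -0.7
[270. 167.] top z 0.0323 centre 481.3 -173.7 size 21.0 28.8 long-side yaw -3.8
[428. 266.] top z 0.2459 centre 496.4 -208.9 size 2.6 12.8 long-side yaw -6.5
[414. 306.] top z 0.2535 centre 491.4 -200.6 size 18.4 2.1 long-side yaw 85.7
t 8.85 e,n,z 0.1177 0.4861 0.1586 F e,n,z 0.6 0.6 -1.6 w 0.0877 yaw of y -94.57 toolx [ 0.001  0.    -1.   ]
```

```bash
python3 -c "
from plant import r
print(r.get_state()['joints'].round(1))
import numpy as np
p=r.get_state()['tcp_pos'];y=np.array([-.0824,-.9966]);z=np.array([-.9966,.0824])
for b in ([.4813,-.1737],[.5621,-.1523]):
  d=np.array(b)-p[:2];print('y',d@y*100,'z',d@z*100)"
python3 -m creep '[[-0.014,0,0,0,0,0,70],[0,0,0,3,1.46,-1.05,50],[0,0,0,4,0,0,50],[0,0,0,4,0,0,50],[0,0,0,1.5,0,0,50],[0,0,0,0,0,0,50]]' 15;python3 st.py
```

```text
[  4.4   7.4 -26.6   0.  -56.   81. ]
y 1.7589861646111569 z -0.7468460718419299
y -1.0395298353888438 z -8.623038071841934
time_s: 9.45
tcp_pos: [0.4834, -0.1697, 0.0307]
eef_rot: [4.0, 89.7, -179.6]
contact_force: [-0.2, -0.4, 0.7]
gripper_width: 0.0465
t 9.45 e,n,z 0.1311 0.4952 0.0307 F e,n,z 0.4 -0.2 0.7 w 0.0465 yaw of y -93.61 toolx [-0.006 -0.    -1.   ]
```

```bash
python3 -m creep '[[0,0,0,0,0.38,0.22,45],[0,0,0,1.2,0,0,45],[0,0,0,0,0,0,0],[0,0,0,0,0,0,0],[0,0,0,0,0,0,0],[0,0,0,0,0,0,0],[0,0,0,0,0,0,0]]' 12;python3 st.py
```

```text
time_s: 10.15
tcp_pos: [0.4828, -0.1742, 0.0219]
eef_rot: [-178.8, 89.9, -2.5]
contact_force: [-1.2, 0.5, 3.7]
gripper_width: 0.022
t 10.15 e,n,z 0.1357 0.495 0.0219 F e,n,z -0.4 -1.2 3.7 w 0.022 yaw of y -93.71 toolx [ 0.001 -0.    -1.   ]
```

```bash
python3 -m creep '[[0,0,0,0,0,0,0],[0,0,0,0,0,0,0]]' 20;python3 st.py
```

```text
time_s: 10.35
tcp_pos: [0.4828, -0.1742, 0.0219]
eef_rot: [178.3, 89.9, -5.4]
contact_force: [-1.0, 1.1, 5.3]
gripper_width: 0.0223
t 10.35 e,n,z 0.1357 0.495 0.0219 F e,n,z -1.0 -1.1 5.3 w 0.0223 yaw of y -93.7 toolx [ 0.001 -0.    -1.   ]
```

```bash
python3 -m creep '[[0,0,0,-1,0,0,0],[0,0,0,-4,0,0,0],[0,0,0,-4.5,0,0,0],[0.144,0,0,-3,0,0,0],[0.144,0,0,0,0,0,0],[0.144,0,0,0,0,0,0],[0.144,0,0,0,0,0,0],[0.144,0,0,0,0,0,0]]' 20;python3 -m creep '[[0.144,0,0,0,0,0,0],[0.144,0,0,0,0,0,0],[0.144,0,0,0,0,0,0],[0.144,0,0,0,0,0,0],[0.144,0,0,0,0,0,0],[0.144,0,0,0,0,0,0],[0,0,0,0,0,0,0]]';python3 st.py;python3 -c "
from plant import r
print(r.get_state()['joints'].round(1))"
```

```text
time_s: 11.15
tcp_pos: [0.482, -0.1742, 0.147]
eef_rot: [-104.7, 90.0, 30.0]
contact_force: [0.2, -0.3, -1.0]
gripper_width: 0.022
time_s: 11.85
tcp_pos: [0.482, -0.1742, 0.1467]
eef_rot: [54.0, 90.0, 139.4]
contact_force: [0.5, -0.8, 0.9]
gripper_width: 0.022
t 11.85 e,n,z 0.1358 0.4942 0.1467 F e,n,z 0.7 0.6 0.9 w 0.022 yaw of y 175.4 toolx [-0.  0. -1.]
[  2.1   9.3 -26.   -0.  -54.7  -6.7]
```

```bash
python3 -m creep '[[0,0,0,0,-1.2,3,0],[0,0,0,0,-1.2,4.5,0],[0,0,0,0,-1.2,4.5,0],[0,0,0,0,-1.2,4.5,0],[0,0,0,0,-1.2,4.5,0],[0,0,0,0,-1.2,4.5,0],[0,0,0,0,-1,4,0],[0,0,0,0,-0.6,2.5,0]]';python3 -m creep '[[0,0,0,0,0,0,0],[0,0,0,0,0,0,0]]';python3 st.py; python3 c.py w3
```

```text
time_s: 12.65
tcp_pos: [0.5956, 0.1407, 0.1465]
eef_rot: [-67.8, 90.0, 18.1]
contact_force: [0.1, -0.6, 0.0]
gripper_width: 0.0221
time_s: 12.85
tcp_pos: [0.5946, 0.138, 0.1461]
eef_rot: [116.8, 89.9, -157.5]
contact_force: [-0.5, -0.2, -0.6]
gripper_width: 0.0215
t 12.85 e,n,z -0.1844 0.5819 0.1461 F e,n,z 0.2 -0.5 -0.6 w 0.0215 yaw of y 175.7 toolx [-0.001 -0.    -1.   ]
[0.5946 0.138  0.1461] tool y [-0.9972  0.075   0.001 ] z [ 7.500e-02  9.972e-01 -5.000e-04]
```

View pics/w3.png

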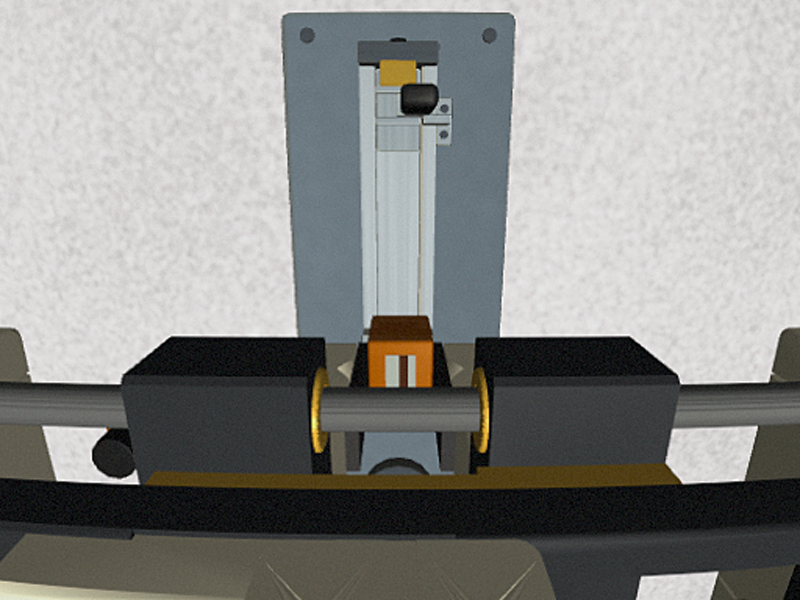

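View 7: the follower is caught, with its handle out towards the catch at (420,98). The block is level in the jaws at (400,355). I'll measure the track's middle line against the held block in this view.

```bash
cat > e.py <<'E'
from h import *
import sys
f=np.load(f"pics/{sys.argv[1]}.npz"); cal=(f["k"],f["d"],f["T"]); im=f["im"];dep=f["dep"]
e=np.array([-.0787,-.9969]);n=np.array([.9969,-.0787])
v,u=np.mgrid[20:230,170:350]; px=np.c_[u.ravel(),v.ravel()]
P=cloud("w",dep,px,cal); q=np.c_[P[:,:2]@e,P[:,:2]@n,P[:,2]]
for lab,lo,hi in (("rail",.036,.041),("plate",.012,.02),("rail+",.030,.045)):
  a=q[(q[:,2]>lo)&(q[:,2]<hi)]
  for s in np.arange(-.18,-.08,.02):
    b=a[(a[:,0]>s)&(a[:,0]<s+.02)]
    if len(b)>20: print(lab,s.round(2),len(b),np.percentile(b[:,1],[1,99]).round(4),"mid",np.percentile(b[:,1],[1,99]).mean().round(4),"z",np.median(b[:,2]).round(4))
hsv=cv2.cvtColor(im,cv2.COLOR_BGR2HSV); m=cv2.inRange(hsv[195:250,225:290],(5,120,60),(22,255,255)); vv,uu=np.nonzero(m)
B=cloud("w",dep,np.c_[uu+225,vv+195],cal); t=B[B[:,2]>np.percentile(B[:,2],80)-.004]
print("block top z",np.median(t[:,2]).round(4),"n",np.percentile(t[:,:2]@n,[1,99]).round(4),"mid",np.percentile(t[:,:2]@n,[1,99]).mean().round(4))
for r_ in (100,150,200):   # outer/inner edges by picture, row of the 384 picture
    g=cv2.cvtColor(im,cv2.COLOR_BGR2GRAY)[r_-2:r_+3].mean(0); d=np.diff(g); k=np.argsort(-abs(d[180:330]))[:8]+180
    w=onplane("w",np.c_[np.sort(k)+.5,np.full(8,r_)],.038,cal)[:,:2]@n; print(r_,np.sort(k),w.round(4))
E
python3 e.py w3
```

```text
rail -0.18 404 [0.5627 0.6021] mid 0.5824 z 0.0382
rail -0.16 439 [0.5629 0.6026] mid 0.5827 z 0.0382
rail -0.14 448 [0.5627 0.6024] mid 0.5826 z 0.0382
rail -0.12 544 [0.5555 0.6028] mid 0.5791 z 0.0381
rail -0.1 466 [0.555  0.6026] mid 0.5788 z 0.0383
plate -0.18 1834 [0.519 0.646] mid 0.5825 z 0.0163
plate -0.16 1963 [0.519  0.6455] mid 0.5823 z 0.0163
plate -0.14 2029 [0.5188 0.6457] mid 0.5822 z 0.0162
plate -0.12 2067 [0.519  0.6458] mid 0.5824 z 0.0162
plate -0.1 1978 [0.5193 0.6463] mid 0.5828 z 0.0162
rail+ -0.18 411 [0.5627 0.6021] mid 0.5824 z 0.0382
rail+ -0.16 454 [0.5629 0.6026] mid 0.5827 z 0.0382
rail+ -0.14 469 [0.5627 0.6024] mid 0.5826 z 0.0381
rail+ -0.12 564 [0.5555 0.6028] mid 0.5791 z 0.038
rail+ -0.1 487 [0.555  0.6026] mid 0.5788 z 0.0383
block top z 0.1553 n [0.5707 0.5921] mid 0.5814
100 [183 230 239 267 268 278 325 326] [0.6417 0.6024 0.5949 0.5716 0.5708 0.5625 0.5232 0.5224]
150 [185 186 241 267 268 277 322 323] [0.6422 0.6413 0.5936 0.5711 0.5703 0.5625 0.5234 0.5226]
200 [188 189 232 240 241 266 276 320] [0.642  0.6411 0.6021 0.5949 0.594  0.5715 0.5624 0.5225]
```

```bash
python3 -m creep '[[0,0,0,0,-0.1,0.26,0],[0,0,0,3,0,0,0],[0,0,0,3.5,0,0,0],[0,0,0,2,0,0,0],[0,0,0,0,0,0,0],[0,0,0,0,0,0,0]]';python3 st.py
```

```text
time_s: 13.5
tcp_pos: [0.5965, 0.1398, 0.062]
eef_rot: [-151.2, 90.0, -65.7]
contact_force: [0.3, -0.2, 0.7]
gripper_width: 0.022
t 13.5 e,n,z -0.1863 0.5837 0.062 F e,n,z 0.1 0.3 0.7 w 0.022 yaw of y 175.52 toolx [ 0. -0. -1.]
```

```bash
python3 -m creep '[[0,0,0,0,0.07,0.05,0],[0,0,0,0.5,0,0,0],[0,0,0,0.5,0,0,0],[0,0,0,0.3,0,0,0],[0,0,0,0,0,0,0]]';python3 st.py;python3 -m creep '[[0,0,0,0.15,0,0,0],[0,0,0,0,0,0,0]]';python3 st.py
```

```text
time_s: 14.0
tcp_pos: [0.5952, 0.1409, 0.0479]
eef_rot: [120.2, 90.0, -154.3]
contact_force: [-0.1, -0.3, -0.4]
gripper_width: 0.0219
t 14.0 e,n,z -0.1873 0.5823 0.0479 F e,n,z 0.3 -0.1 -0.4 w 0.0219 yaw of y 175.53 toolx [-0.001 -0.    -1.   ]
time_s: 14.2
tcp_pos: [0.5955, 0.141, 0.0467]
eef_rot: [118.9, 90.0, -155.6]
contact_force: [-0.2, 1.1, -0.0]
gripper_width: 0.0215
t 14.2 e,n,z -0.1875 0.5826 0.0467 F e,n,z -1.1 -0.3 -0.0 w 0.0215 yaw of y 175.53 toolx [-0. -0. -1.]
```

Block bottom is about 28 mm up: inside the rails, no side force. I lower it to contact and release.

```bash
python3 -m creep '[[0,0,0,0.15,0,0,0],[0,0,0,0,0,0,0]]';python3 st.py;python3 -m creep '[[0,0,0,0.1,0,0,0],[0,0,0,0,0,0,0]]';python3 st.py
```

```text
time_s: 14.4
tcp_pos: [0.5955, 0.141, 0.0452]
eef_rot: [114.6, 90.0, -159.9]
contact_force: [0.9, 0.1, -0.9]
gripper_width: 0.0219
t 14.4 e,n,z -0.1874 0.5825 0.0452 F e,n,z -0.2 0.9 -0.9 w 0.0219 yaw of y 175.53 toolx [-0. -0. -1.]
time_s: 14.6
tcp_pos: [0.5956, 0.141, 0.045]
eef_rot: [-85.2, 90.0, 0.3]
contact_force: [-1.5, 0.5, 4.0]
gripper_width: 0.0215
t 14.6 e,n,z -0.1875 0.5827 0.045 F e,n,z -0.4 -1.5 4.0 w 0.0215 yaw of y 175.55 toolx [ 0.  0. -1.]
```

```bash
python3 -m creep '[[0,0,0,0,0,0,30],[0,0,0,0,0,0,50],[0,0,0,0,0,0,50],[0,0,0,-2,0,0,50],[0,0,0,-4,0,0,60],[0,0,0,-3,0,-3,60],[0,0,0,0,0.3,-4.5,60],[0,0,0,0,0.3,-4.5,60]]';python3 -m creep '[[0,0,0,0,0.3,-4.5,60],[0,0,0,0,0.2,-4.5,60],[0,0,0,0,0,-4.5,60],[0,0,0,0,0,-4,60],[-0.1488,0,0,0,0,0,60],[-0.1488,0,0,0,0,0,60],[-0.1488,0,0,0,0,0,60],[-0.1488,0,0,0,0,0,60]]' 20;python3 -m creep '[[-0.1488,0,0,0,0,0,60],[-0.1488,0,0,0,0,0,60],[-0.1488,0,0,0,0,0,60],[-0.1488,0,0,0,0,0,60],[-0.1488,0,0,0,0,0,60],[-0.1488,0,0,0,0,0,60],[-0.1488,0,0,0,0,0,60],[0,0,0,0,0,0,60]]';python3 st.py
```

```text
time_s: 15.4
tcp_pos: [0.5805, 0.0213, 0.1356]
eef_rot: [-64.7, 89.9, 20.9]
contact_force: [0.3, -1.0, -1.4]
gripper_width: 0.0525
time_s: 16.2
tcp_pos: [0.5615, -0.1525, 0.1342]
eef_rot: [52.0, 90.0, 172.0]
contact_force: [0.6, 0.1, 0.3]
gripper_width: 0.0525
time_s: 17.0
tcp_pos: [0.5615, -0.1522, 0.1343]
eef_rot: [-4.4, 90.0, 175.0]
contact_force: [0.1, -0.0, -0.3]
gripper_width: 0.0521
t 17.0 e,n,z 0.1076 0.5718 0.1343 F e,n,z -0.0 0.1 -0.3 w 0.0521 yaw of y -90.56 toolx [-0.  0. -1.]
```

```bash
python3 -m creep '[[0,0,0,4,0,-0.05,50],[0,0,0,4,0,0,50],[0,0,0,2.6,0,0,50],[0,0,0,0.6,0,0,50],[0,0,0,0,0,0,50],[0,0,0,0,0,0,50]]';python3 st.py;python3 -m creep '[[0,0,0,0,0,0,0],[0,0,0,0,0,0,0],[0,0,0,0,0,0,0],[0,0,0,0,0,0,0],[0,0,0,0,0,0,0]]' 20;python3 st.py
```

```text
time_s: 17.6
tcp_pos: [0.5632, -0.1523, 0.0237]
eef_rot: [173.1, 89.9, -7.6]
contact_force: [0.2, -1.1, -0.1]
gripper_width: 0.0437
t 17.6 e,n,z 0.1075 0.5734 0.0237 F e,n,z 1.1 0.3 -0.1 w 0.0437 yaw of y -90.75 toolx [ 0.002 -0.    -1.   ]
time_s: 18.1
tcp_pos: [0.5625, -0.1522, 0.0231]
eef_rot: [175.8, 89.9, -4.9]
contact_force: [-1.4, 1.5, 5.8]
gripper_width: 0.0219
t 18.1 e,n,z 0.1075 0.5727 0.0231 F e,n,z -1.4 -1.5 5.8 w 0.0219 yaw of y -90.68 toolx [ 0.001 -0.    -1.   ]
```

```bash
python3 -m creep '[[0,0,0,-1,0,0,0],[0,0,0,-4,0,0,0],[0,0,0,-4.5,0,0,0],[0.1488,0,0,-3,0,0,0],[0.1488,0,0,0,0,0,0],[0.1488,0,0,0,0,0,0],[0.1488,0,0,0,0,0,0],[0.1488,0,0,0,0,0,0]]' 20;python3 -m creep '[[0.1488,0,0,0,0,0,0],[0.1488,0,0,0,0,0,0],[0.1488,0,0,0,0,0,0],[0.1488,0,0,0,0,0,0],[0.1488,0,0,0,0,0,0],[0.1488,0,0,0,0,0,0],[0,0,0,0,0,0,0]]';python3 st.py
```

```text
time_s: 18.9
tcp_pos: [0.5619, -0.1522, 0.1481]
eef_rot: [-119.4, 90.0, 16.9]
contact_force: [0.2, -0.4, 0.0]
gripper_width: 0.0217
time_s: 19.6
tcp_pos: [0.5619, -0.1523, 0.1478]
eef_rot: [-60.0, 90.0, 25.4]
contact_force: [-0.2, 0.3, -0.6]
gripper_width: 0.0219
t 19.6 e,n,z 0.1076 0.5722 0.1478 F e,n,z -0.3 -0.2 -0.6 w 0.0219 yaw of y 175.39 toolx [ 0.  0. -1.]
```

```bash
python3 -m creep '[[0,0,0,0,-0.2,3,0],[0,0,0,0,-0.2,4.5,0],[0,0,0,0,-0.2,4.5,0],[0,0,0,0,-0.2,4.5,0],[0,0,0,0,-0.2,4.5,0],[0,0,0,0,-0.1,3.3,0],[0,0,0,0,0,2,0],[0,0,0,0,0,0,0]]';python3 -m creep '[[0,0,0,3,0,0,0],[0,0,0,3,0,0,0],[0,0,0,2.4,0,0,0],[0,0,0,0,0,0,0],[0,0,0,0,0,0,0]]';python3 st.py
```

```text
time_s: 20.4
tcp_pos: [0.5937, 0.1113, 0.1474]
eef_rot: [-46.9, 90.0, 38.9]
contact_force: [0.5, -0.2, -0.9]
gripper_width: 0.0219
time_s: 20.9
tcp_pos: [0.5936, 0.1083, 0.0638]
eef_rot: [147.6, 89.9, -126.8]
contact_force: [0.6, 0.1, -0.5]
gripper_width: 0.0216
t 20.9 e,n,z -0.1546 0.5833 0.0638 F e,n,z -0.2 0.6 -0.5 w 0.0216 yaw of y 175.58 toolx [-0.001 -0.001 -1.   ]
```

```bash
python3 -m creep '[[0,0,0,0,0.06,0,0],[0,0,0,0.5,0,0,0],[0,0,0,0.5,0,0,0],[0,0,0,0.3,0,0,0],[0,0,0,0.2,0,0,0],[0,0,0,0,0,0,0]]';python3 st.py;python3 -m creep '[[0,0,0,0.15,0,0,0],[0,0,0,0,0,0,0]]';python3 st.py
```

```text
time_s: 21.5
tcp_pos: [0.5927, 0.1091, 0.048]
eef_rot: [121.5, 90.0, -153.0]
contact_force: [-0.8, -0.2, 0.7]
gripper_width: 0.0217
t 21.5 e,n,z -0.1554 0.5823 0.048 F e,n,z 0.3 -0.8 0.7 w 0.0217 yaw of y 175.54 toolx [-0.001 -0.    -1.   ]
time_s: 21.7
tcp_pos: [0.5929, 0.1092, 0.0468]
eef_rot: [114.9, 90.0, -159.6]
contact_force: [-0.3, 0.8, 0.5]
gripper_width: 0.0216
t 21.7 e,n,z -0.1555 0.5825 0.0468 F e,n,z -0.8 -0.3 0.5 w 0.0216 yaw of y 175.53 toolx [-0. -0. -1.]
```

```bash
python3 -m creep '[[0,0,0,0.1,0,0,0],[0,0,0,0,0,0,0]]';python3 st.py
```

```text
time_s: 21.9
tcp_pos: [0.5931, 0.1092, 0.0462]
eef_rot: [-72.2, 90.0, 13.3]
contact_force: [-0.7, -0.7, 2.3]
gripper_width: 0.0218
t 21.9 e,n,z -0.1556 0.5827 0.0462 F e,n,z 0.7 -0.6 2.3 w 0.0218 yaw of y 175.54 toolx [ 0.  0. -1.]
```

```bash
python3 -m creep '[[0,0,0,0,0,0,30],[0,0,0,0,0,0,50],[0,0,0,0,0,0,50],[0,0,0,-2,0,0,50],[0,0,0,-4,0,0,60],[0,0,0,-4,0,-2,60],[0,0,0,0,1,-2,60],[-0.1428,0,0,0,0,0,60]]';python3 -m creep '[[-0.1428,0,0,0,0,0,60],[-0.1428,0,0,0,0,0,60],[-0.1428,0,0,0,0,0,60],[-0.1428,0,0,0,0,0,60],[-0.1428,0,0,0,0,0,60],[-0.1428,0,0,0,0,0,60],[-0.1428,0,0,0,0,0,60],[-0.1428,0,0,0,0,0,60]]';python3 -m creep '[[-0.1428,0,0,0,0,0,60],[-0.1428,0,0,0,0,0,60],[0,0,0,0,0,2,60],[0,0,0,0,0,0,60],[0,0,0,0,0,0,60]]';python3 st.py;python3 c.py w4 handle block_a;python3 blk.py w4
```

```text
time_s: 22.7
tcp_pos: [0.5793, 0.0687, 0.1476]
eef_rot: [-59.8, 89.9, 33.9]
contact_force: [0.3, 0.1, -0.9]
gripper_width: 0.0525
time_s: 23.5
tcp_pos: [0.5798, 0.07, 0.1458]
eef_rot: [30.1, 90.0, -170.4]
contact_force: [-0.9, 0.3, 0.8]
gripper_width: 0.0524
time_s: 24.0
tcp_pos: [0.5599, 0.0717, 0.1462]
eef_rot: [-160.3, 90.0, 15.2]
contact_force: [0.9, 0.5, -0.1]
gripper_width: 0.0526
t 24.0 e,n,z -0.1155 0.5526 0.1462 F e,n,z -0.5 0.8 -0.1 w 0.0526 yaw of y -94.46 toolx [ 0.001  0.    -1.   ]
[0.5599 0.0717 0.1462] tool y [-7.78e-02 -9.97e-01 -2.00e-04] z [-9.97e-01  7.78e-02 -5.00e-04]
handle 0.67 [285 151 303 187] [0.5819 0.0418 0.0909] 0.095
block_a 0.89 [192 139 231 167] [0.5936 0.1061 0.0542] 0.057
block_a 0.63 [144 136 190 167] [0.5969 0.1396 0.0541] 0.057
[188. 152.] top z 0.0552 centre 594.0 124.8 size 63.8 21.9 long-side yaw 85.4
[309. 152.] top z 0.0516 centre 586.4 24.1 size 11.8 17.1 long-side yaw -2.8
[148. 262.] top z 0.2331 centre 590.1 97.6 size 2.0 13.0 long-side yaw -4.0
[364. 262.] top z 0.2333 centre 585.3 38.8 size 1.9 12.8 long-side yaw -5.6
```

View pics/w4.png

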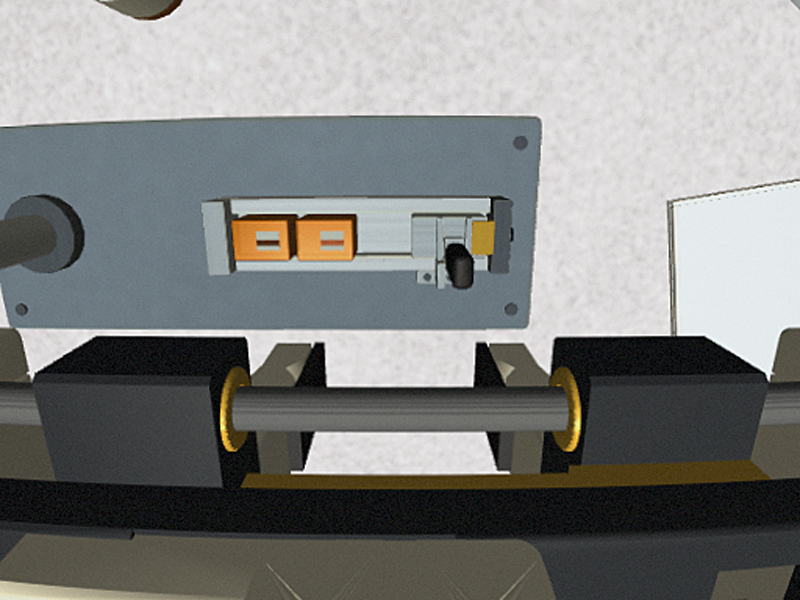

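View 8: both blocks sit flat in the track at (262,240) and (328,238). The follower is still caught, with its handle at (459,265). Regrip the handle.

```bash
python3 -m creep '[[0,0,0,0,2.87,-2.3,60],[0,0,0,4,0,0,50],[0,0,0,3,0,0,50],[0,0,0,1.3,0,0,50],[0,0,0,0,0,0,50],[0,0,0,0,0,0,50]]' 10;python3 st.py
```

```text
time_s: 24.75
tcp_pos: [0.5815, 0.0414, 0.0637]
eef_rot: [175.8, 89.9, -8.6]
contact_force: [-0.1, 0.7, 0.2]
gripper_width: 0.044
t 24.75 e,n,z -0.0871 0.5764 0.0637 F e,n,z -0.7 -0.2 0.2 w 0.044 yaw of y -94.44 toolx [ 0.001 -0.    -1.   ]
```

```bash
python3 -m creep '[[0,0,0,0,0,0.1,0],[0,0,0,0,0,0,0],[0,0,0,0,0,0,0],[0,0,0,0,0,0,0],[0,0,0,0,0,0,0]]' 10;python3 st.py;python3 -m creep '[[0,0,0,0,0,0,0],[0,0,0,0,0,0,0]]' 35;python3 st.py
```

```text
time_s: 25.25
tcp_pos: [0.5797, 0.0414, 0.0632]
eef_rot: [-149.1, 90.0, 26.5]
contact_force: [-0.2, 4.1, 1.7]
gripper_width: 0.0098
t 25.25 e,n,z -0.0869 0.5747 0.0632 F e,n,z -4.1 -0.6 1.7 w 0.0098 yaw of y -94.46 toolx [ 0.001  0.    -1.   ]
time_s: 25.45
tcp_pos: [0.5798, 0.0414, 0.0632]
eef_rot: [-154.6, 90.0, 20.9]
contact_force: [-0.7, 1.4, 3.6]
gripper_width: 0.0098
t 25.45 e,n,z -0.0869 0.5747 0.0632 F e,n,z -1.3 -0.8 3.6 w 0.0098 yaw of y -94.46 toolx [ 0.  0. -1.]
```

Draw back about 1.8 mm off the catch.

```bash
python3 -m creep '[[0,0,0,0,0.1,0,0],[0,0,0,0,0.08,0,0],[0,0,0,0,0,0,0],[0,0,0,0,0,0,0]]' 35;python3 st.py
```

```text
time_s: 25.85
tcp_pos: [0.5805, 0.0411, 0.0632]
eef_rot: [-133.0, 89.8, 42.6]
contact_force: [-0.6, 9.0, 1.9]
gripper_width: 0.0095
t 25.85 e,n,z -0.0867 0.5755 0.0632 F e,n,z -8.9 -1.3 1.9 w 0.0095 yaw of y -94.45 toolx [ 0.002  0.002 -1.   ]
```

```bash
python3 -m creep '[[0,0,0,0,0.1,0,0],[0,0,0,0,0.05,0,0],[0,0,0,0,0,0,0]]' 35;python3 st.py;python3 -m creep '[[0,0,0,0,0,-0.2,0],[0,0,0,0,0,-0.2,0],[0,0,0,0,0,0,0]]';python3 st.py
```

```text
time_s: 26.15
tcp_pos: [0.5805, 0.0398, 0.0632]
eef_rot: [-133.2, 89.8, 42.4]
contact_force: [-0.4, 9.2, 2.2]
gripper_width: 0.0096
t 26.15 e,n,z -0.0853 0.5756 0.0632 F e,n,z -9.2 -1.1 2.2 w 0.0096 yaw of y -94.45 toolx [ 0.003  0.002 -1.   ]
time_s: 26.45
tcp_pos: [0.5848, 0.0395, 0.0632]
eef_rot: [-135.4, 89.8, 40.2]
contact_force: [0.2, 9.6, 1.8]
gripper_width: 0.0099
t 26.45 e,n,z -0.0854 0.5798 0.0632 F e,n,z -9.6 -0.6 1.8 w 0.0099 yaw of y -94.45 toolx [ 0.003  0.002 -1.   ]
```

```bash
python3 -m creep '[[0,0,0,0,0,-0.2,0],[0,0,0,0,0,-0.15,0],[0,0,0,0,0,0,0]]';python3 st.py;python3 -m creep '[[0,0,0,0,0,-0.1,0],[0,0,0,0,0,0,0]]';python3 st.py
```

```text
time_s: 26.75
tcp_pos: [0.5882, 0.0392, 0.0632]
eef_rot: [-135.2, 89.8, 40.4]
contact_force: [0.1, 8.1, 2.4]
gripper_width: 0.0097
t 26.75 e,n,z -0.0854 0.5833 0.0632 F e,n,z -8.1 -0.6 2.4 w 0.0097 yaw of y -94.44 toolx [ 0.003  0.002 -1.   ]
time_s: 26.95
tcp_pos: [0.5887, 0.0391, 0.0632]
eef_rot: [-126.8, 89.8, 48.7]
contact_force: [-2.0, 9.1, 2.9]
gripper_width: 0.0097
t 26.95 e,n,z -0.0853 0.5838 0.0632 F e,n,z -8.9 -2.7 2.9 w 0.0097 yaw of y -94.45 toolx [ 0.002  0.002 -1.   ]
```

```bash
python3 -m creep '[[0,0,0,0,-0.2,0.04,0],[0,0,0,0,-0.2,0,0],[0,0,0,0,-0.1,0,0],[0,0,0,0,0,0,0]]';python3 st.py
```

```text
time_s: 27.35
tcp_pos: [0.589, 0.0443, 0.0632]
eef_rot: [-133.6, 89.8, 42.0]
contact_force: [-0.5, 9.0, 1.7]
gripper_width: 0.0095
t 27.35 e,n,z -0.0905 0.5837 0.0632 F e,n,z -8.9 -1.2 1.7 w 0.0095 yaw of y -94.44 toolx [ 0.003  0.002 -1.   ]
```

```bash
python3 -m creep '[[0,0,0,0,-0.5,0,0],[0,0,0,0,-0.7,0,0],[0,0,0,0,-0.7,0,0],[0,0,0,0,-0.5,0,0],[0,0,0,0,-0.3,0,0],[0,0,0,0,-0.2,0,0],[0,0,0,0,-0.2,0,0],[0,0,0,0,0,0,0]]';python3 st.py;python3 -m creep '[[0,0,0,0,-0.15,0,0],[0,0,0,0,-0.15,0,0],[0,0,0,0,-0.1,0,0],[0,0,0,0,0,0,0]]';python3 st.py
```

```text
time_s: 28.15
tcp_pos: [0.5914, 0.0752, 0.0633]
eef_rot: [-133.7, 89.8, 41.9]
contact_force: [-0.4, 7.2, 0.8]
gripper_width: 0.0097
t 28.15 e,n,z -0.1215 0.5836 0.0633 F e,n,z -7.2 -1.0 0.8 w 0.0097 yaw of y -94.43 toolx [ 0.002  0.002 -1.   ]
time_s: 28.55
tcp_pos: [0.5917, 0.079, 0.0633]
eef_rot: [-133.5, 89.8, 42.1]
contact_force: [-0.7, 7.3, 2.1]
gripper_width: 0.0102
t 28.55 e,n,z -0.1253 0.5836 0.0633 F e,n,z -7.2 -1.3 2.1 w 0.0102 yaw of y -94.44 toolx [ 0.002  0.002 -1.   ]
```

```bash
python3 -m creep '[[0,0,0,0,-0.1,0,0],[0,0,0,0,0,0,0]]';python3 st.py;python3 -m creep '[[0,0,0,0,-0.1,0,0],[0,0,0,0,0,0,0]]';python3 st.py
```

```text
time_s: 28.75
tcp_pos: [0.5917, 0.0799, 0.0632]
eef_rot: [-135.0, 89.8, 40.5]
contact_force: [0.2, 7.1, 1.9]
gripper_width: 0.0099
t 28.75 e,n,z -0.1262 0.5836 0.0632 F e,n,z -7.1 -0.4 1.9 w 0.0099 yaw of y -94.44 toolx [ 0.002  0.002 -1.   ]
time_s: 28.95
tcp_pos: [0.5916, 0.0799, 0.0632]
eef_rot: [-150.0, 89.9, 25.5]
contact_force: [0.8, 4.2, 2.6]
gripper_width: 0.0099
t 28.95 e,n,z -0.1263 0.5835 0.0632 F e,n,z -4.2 0.4 2.6 w 0.0099 yaw of y -94.44 toolx [ 0.002  0.001 -1.   ]
```

The follower stops exactly where slide 0.050 was predicted, and the force is dropping. I unload it, release, and back off.

```bash
python3 -m creep '[[0,0,0,0,-0.1,0,0],[0,0,0,0,0,0,0]]';python3 st.py;python3 -m creep '[[0,0,0,0,0,0,20],[0,0,0,0,0,0,40],[0,0,0,0,0,0,50],[0,0,0,0,0,0,50],[0,0,0,-3,0,0,50],[0,0,0,-4,0,2,50],[0,0,0,-1.5,0,2,50],[0,0,0,0,0,0,50]]';python3 c.py w5 handle block_a; python3 blk.py w5
```

```text
time_s: 29.15
tcp_pos: [0.5912, 0.0801, 0.0632]
eef_rot: [169.8, 90.0, -14.7]
contact_force: [1.9, 0.7, 4.7]
gripper_width: 0.0097
t 29.15 e,n,z -0.1263 0.5831 0.0632 F e,n,z -0.9 1.8 4.7 w 0.0097 yaw of y -94.46 toolx [ 0.001 -0.    -1.   ]
time_s: 29.95
tcp_pos: [0.5504, 0.0838, 0.1507]
eef_rot: [-146.0, 89.8, 29.5]
contact_force: [1.0, 0.8, 0.2]
gripper_width: 0.0438
[0.5504 0.0838 0.1507] tool y [-0.0774 -0.997  -0.0023] z [-0.997   0.0774 -0.0035]
handle 0.83 [251 129 264 161] [0.5928 0.0789 0.0922] 0.095
block_a 0.93 [193 124 230 156] [0.594  0.1157 0.0543] 0.057
block_a 0.61 [156 127 198 156] [0.5967 0.1453 0.0543] 0.057
block_a 0.57 [466 291 478 304] [ 0.3883 -0.1562  0.0114] 0.244
[195. 139.] top z 0.0553 centre 594.4 130.8 size 59.7 21.8 long-side yaw 85.4
[276. 139.] top z 0.0515 centre 589.4 63.2 size 12.7 17.0 long-side yaw -3.8
[163. 262.] top z 0.2382 centre 580.0 105.3 size 1.6 12.6 long-side yaw -4.2
[347. 261.] top z 0.2376 centre 576.2 55.0 size 1.6 12.6 long-side yaw -3.3
```

View pics/w5.png

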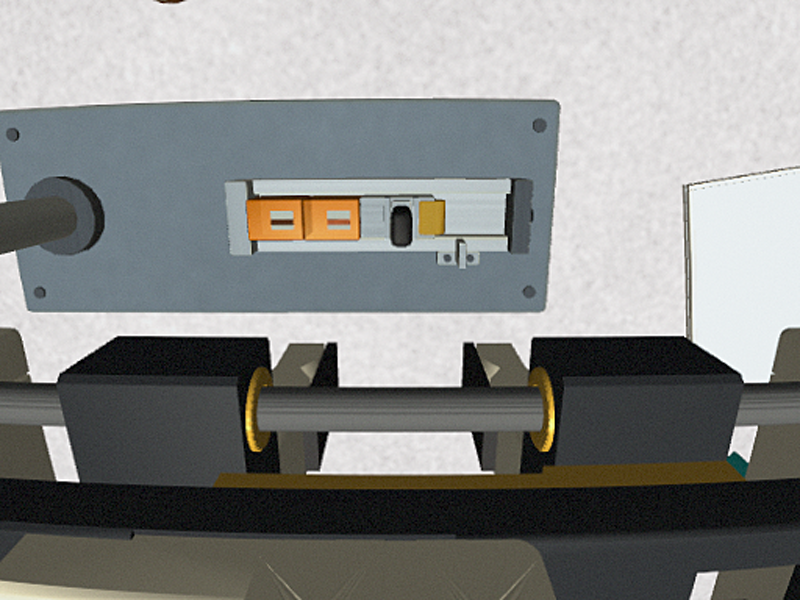

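View 9: the two blocks form a tight row (247–360, 219), 59.7 mm long in total. The follower rests against them and the gripper is clear.

```bash
python3 -m creep '[[0,0,0,0,0,0,50],[0,0,0,0,0,0,50]]'; python3 -c "
from plant import r
print(r.close_job())"
```

```text
time_s: 30.3
tcp_pos: [0.5508, 0.0831, 0.1467]
eef_rot: [32.7, 89.9, -151.8]
contact_force: [0.2, -0.8, 0.1]
gripper_width: 0.0439
the job is handed in; nothing more can be done
None
```

The specimen track is loaded and the job was handed in at about 30 s of the 72 s allowed. No verdict comes back, so what follows rests on my own checks.

**What I did:** I drew the follower back and pushed the bolt out behind the catch, where it held by itself. I then set both amber blocks on the track floor. Finally I drew the bolt in and eased the follower forward at no more than about 0.07 m/s until it rested on the blocks, and let go.

**Last checks:**
- **Follower:** it stopped at a slide of about 0.050 m, worked out from the arm's reading where the catch stopped it.
- **Blocks:** in the last picture they form a tight row 59.7 mm long. The tops measure about 54 mm, so both lie flat on the floor, with no visible tilt.
- **Forces:** the highest outside force reading I took was about 10 N, nearly all of it the follower's spring. The gripper was clear of everything at the end.
- **Bottle, jar and brush:** I never moved near them, but I did not measure their positions again at the end.

**Disagreements:** the camera's end-stop position differed by 1–2 mm from the one the catch gave, and I placed the blocks by the catch value. Both blocks were gripped 2–4 mm higher than planned because the arm lagged, and I allowed for that when setting them down.

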